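# Lock a rotary sample stage by feel

### The job

Make the rotary sample stage ready for transport: turn its black wing knob clockwise (seen from above) until you feel it drop into the hidden index notch, leave it resting there, then slide the red-tabbed locking bolt fully home towards the knob. The bolt only goes in when the knob rests in the notch, so never ram it against a closed index disc, and leave the beaker, flask, carton and pen where they stand.

Things in the scene. Friction and masses are not known exactly. Their poses are not given: they have to be found in the camera images.
- stage: grey cast housing of the sample stage, 170 x 120 mm, top 56 mm above the worktop, fixed. Origin: centre of its underside; z up; x runs from the bolt end to the knob end. Knob axis (vertical) at x = +35 mm, y = 0; bolt tab at x = -42 mm, y = 0 when fully drawn back. Two guide rails 7 mm high flank the bolt at y = +-19 mm
- knob_grip (a point): centre of the black knob's wing, on the knob's axis, 85 mm above the worktop. The wing is an upright bar 50 mm long along this point's x, 14 mm thick along its y, its top 100 mm above the worktop; below it a boss of 34 mm diameter (top at 71 mm) and a skirt of 66 mm diameter (top at 66 mm). Grasp the wing across its thickness from above
- knob (a joint): knob angle, rad, growing clockwise seen from above; stops at -0.1 and 2.3; starts at 0 to 0.2. Steady friction about 0.1 N m; stays where left. One hidden notch, new each time, lies between 0.6 and 1.45: from 0.1 rad before its centre the knob pulls forward (about 0.2 N m), past the centre it pulls back as much, and 0.1 rad past it is out again. Let go within 0.06 rad of the centre, it centres itself
- bolt_tab (a point): centre of the bolt's red upright tab: 10 mm thick along the sliding direction, 24 mm wide, its top 86 mm and its foot 60 mm above the worktop; 77 mm from the knob's axis when drawn back. Slides along the point's x axis (= the stage's x axis), towards the knob
- bolt (a joint): travel of the bolt, m: 0 fully drawn back, 0.020 fully home (hard stop); starts at 0 to 0.001. Friction about 1.5 N. Unless the knob rests in the notch (within 0.05 rad) its nose meets the index disc at 1.5 mm and gives only on a spring (2.5 N per mm)
- beaker_centre (a point): small glass beaker, 54 x 60 mm, 63 mm high; point at its centre, half-way up
- flask_centre (a point): conical glass flask, 64 mm diameter, 106 mm high; point at its centre, half-way up
- carton_centre (a point): small green carton, 45 x 62 mm, 30 mm high; point at its centre
- pen_centre (a point): white marker pen with a blue cap, 135 mm long, 17 mm thick, lying flat; point at its centre
- bolt_nose: hidden nose of the bolt inside the casting, which enters the index disc; moves with the bolt; origin under the red tab, 56.5 mm above the worktop

How it is judged:
By the outcome, as a careful person would: the job done as asked, in the order asked, and still so for the second after the job is handed in, with the robot touching nothing.
It also fails if it takes over 69 s, if anything falls off the work surface, if the arm or the gripper's body presses on something with over 40 N, if the wrist force passes 120 N, or if a joint passes its speed limit or range.

### The arm

A 7-joint arm with a two-finger parallel gripper is mounted at the origin on a cart in front of the work surface, level with it; the furniture and walls round the work are solid. World frame = base frame: x ahead of the robot, y to its left, z up, the work surface at z = 0. Lengths are in m, angles in rad, forces in N, time in s.
With the tool pointing down it reaches from about 0.425 to 0.925 m from the base axis. Payload 6.8 kg.
Tool frame: the origin (TCP) lies midway between the tips of the shut fingers; the grasp point (between the pads) lies 19 mm behind it; z points along the fingers, y is the line along which they close (so a half turn about z gives the same grasp; the last joint's range is limited). The gripper opens to 85 mm and grips with 20 to 120 N. Pads are 22 mm wide; open, the fingers measure 114 mm over their backs; the gripper's body (76 mm by 85 mm) begins 54 mm behind the grasp point. The pads swing forward as they close: fully open they stand 13 mm farther back than shut.
Start: joints at [-1.228, 0.477, 0.022, 1.555, -0.011, 1.109, -0.083], TCP at [0.294, 0.608, 0.231] pointing down, gripper open.
Joint ranges: [-2.96, 2.96], [-0.34, 2.1], [-1.41, 1.46], [0.24, 2.44], [-1.37, 4.51], [0.17, 1.92], [-2.96, 2.96]. Speed limits (rad/s): [2.39, 2.39, 3.14, 3.14, 3.14, 3.14, 3.14].

### API

Orientations are given as a unit quaternion [w, x, y, z].
In Python, from station import bot, imaging gives the robot as it stands.
- The arm moves only by the tool move_arm, never from a script. Its argument "commands" is a list that holds one entry, the list of rows, each a list of 7 numbers: the shift along the tool's x, y, z in m, then the turn, a rotation vector about the tool's x, y, z in degrees, then the finger opening in m, from 0 to 0.0854. In form: [[[x, y, z, rx, ry, rz, grip], ...]]. A call has 1 to 20 rows; each row shifts and turns the commanded pose from where the row before left it, along the tool's axes as they then stand; what a row does not reach is not made up. A row lasts 1/8 s, in which the tool goes at most 62.5 mm and 10.7 degrees, less where a joint would pass 70% of its speed; a pose out of reach is approached as far as the arm can. A call is refused whole if a number of a shift passes 0.0625 or a number of a turn 10.7, either way. A call with a gripper value outside its range is refused whole. The fingers move at their own pace and stop on an object; "squeeze" is the grip in N (left out, the last holds). Time passes only in rows, so rows that do not move let the fingers close. It gives the time, the measured TCP pose, the force, the opening and the grip force at its end, in the units of the state.
- bot.get_obs(): the state, without advancing time (a new reading comes with each control period).
- imaging.read_camera(name): name is "scene" or "side" or "wrist"; returns the picture (420x560x3 uint8, red, green, blue); there is no depth.
- imaging.calibration(name): a dict with "intrinsics" (3x3 intrinsics, pixels), "extrinsics" (4x4, takes a point from camera to world coordinates); the wrist camera has in their place "mount" (4x4, takes a point from camera to tool coordinates, whose origin is the TCP and whose axes are the flange's). Camera axes: x right, y down, z forward; pixel columns grow to the right and rows downward; lengths in m; the calibration is good to about 2 mm. A picture is of the moment at which its call begins: read the wrist's pose just before it. calibration takes no time and is no camera call.
- bot.hand_in(): hands the job in; it is judged then, once.
The state is a dict: "t": time; "q": joint angles; "joint_vel": joint speeds; "joint_torque": joint torques, N m; "eef_pos": TCP position; "tool_rot": TCP orientation; "contact_force": force on the tool from outside, world axes, zero at the start; "torque": the same for the moment, N m; "gripper_width": opening from 0.0 (shut) to 1.0 (fully open); "grasp_force": force on a finger pad.
Only numpy, scipy, OpenCV 4.12 (cv2) and the standard library are available. Lean on these libraries where they do the work, as an engineer would, in place of code of your own. Each camera call takes 0.05 s, during which the arm holds its last target. There are 200 camera calls.

## Working session

There is one attempt and no reset: what is moved stays moved. The work goes in short steps, Python scripts to look and compute and a tool call to move; the robot and the scene stay as the last step left them, time stands still between calls to the robot, and variables do not carry over. Pictures are saved under pics/ and viewed, at most 10 in all, crops included, and the job is handed in when it is done.

Besides the shell and the picture viewer there is one more tool, called after ">>>" as a command line: name --argument value ..., lists and objects as JSON in quotes. move_arm: Moves the arm, as the interface text tells. Its arguments: {"type":"object","properties":{"commands":{"type":"array","items":{"type":"array","items":{"type":"array","items":{"type":"number"}}}},"squeeze":{"type":"number"}},"required":["commands"]}

```bash
mkdir -p pics; python3 - <<'E'
from station import bot, imaging
import cv2,numpy as np
np.set_printoptions(precision=4,suppress=True)
o=bot.get_obs();print(o)
for n in("scene","side","wrist"):
    im=imaging.read_camera(n);cv2.imwrite(f"pics/{n}0.png",im[:,:,::-1])
    c=imaging.calibration(n);print(n,c)
E
```

```text
{'t': 0.0, 'q': array([-1.2281,  0.4778,  0.0223,  1.5565, -0.0115,  1.1093, -0.0831]), 'joint_vel': array([-0.0004, -0.0002, -0.0004, -0.0004,  0.0008, -0.001 , -0.0007]), 'joint_torque': array([ -0.0005, -59.6453,   1.6076, -28.1191,   0.0124,   0.0092,
         0.    ]), 'eef_pos': array([0.2938, 0.607 , 0.2303]), 'tool_rot': array([-0.0001,  0.2235,  0.9747, -0.0009]), 'contact_force': array([ 0.1251, -0.1394, -1.4116]), 'torque': array([ 0.0113,  0.038 , -0.0608]), 'grasp_force': 0.0, 'gripper_width': 0.9983284465937626}
scene {'intrinsics': array([[395.1674,   0.    , 283.0815],
       [  0.    , 395.1674, 206.9554],
       [  0.    ,   0.    ,   1.    ]]), 'extrinsics': array([[ 0.8147, -0.4154,  0.4046,  0.2245],
       [-0.5799, -0.5824,  0.5697, -0.1992],
       [-0.001 , -0.6987, -0.7154,  0.6992],
       [ 0.    ,  0.    ,  0.    ,  1.    ]])}
side {'intrinsics': array([[423.0793,   0.    , 275.7549],
       [  0.    , 423.0793, 209.9391],
       [  0.    ,   0.    ,   1.    ]]), 'extrinsics': array([[ 0.884 , -0.2479,  0.3964,  0.238 ],
       [-0.4671, -0.5048,  0.726 , -0.3343],
       [ 0.0201, -0.8269, -0.562 ,  0.5549],
       [ 0.    ,  0.    ,  0.    ,  1.    ]])}
wrist {'intrinsics': array([[361.8251,   0.    , 277.1612],
       [  0.    , 361.8251, 211.7285],
       [  0.    ,   0.    ,   1.    ]]), 'mount': array([[-0.0006, -0.9497, -0.3131,  0.0803],
       [ 1.    , -0.0005, -0.0003, -0.0006],
       [ 0.0001, -0.3131,  0.9497, -0.1433],
       [ 0.    ,  0.    ,  0.    ,  1.    ]])}
```

View pics/scene0.png

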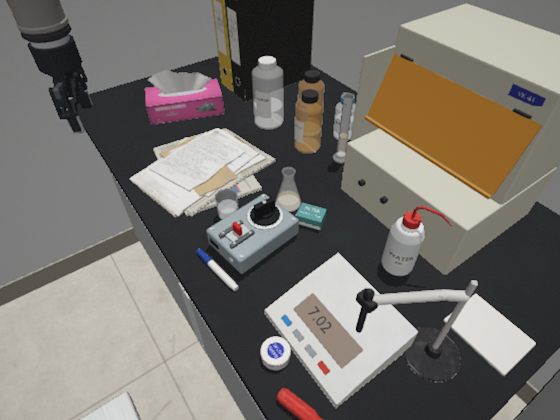

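View pics/side0.png

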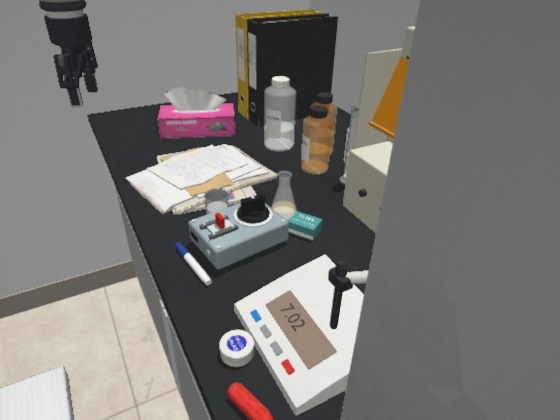

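The scene view shows the stage near (252,230), red tab ~(237,229), knob ~(264,211). In the side view the tab is ~(221,221) and the knob ~(254,208).

```bash
cat > h.py <<'E'
import cv2,numpy as np
from scipy.spatial.transform import Rotation as R
from station import bot, imaging
np.set_printoptions(precision=4,suppress=True)
def cam(n,o=None):
    c=imaging.calibration(n);K=c['intrinsics']
    if n!='wrist': return K,c['extrinsics']
    T=np.eye(4);T[:3,:3]=R.from_quat(o['tool_rot'],scalar_first=True).as_matrix();T[:3,3]=o['eef_pos']
    return K,T@c['mount']
def ray(KT,p):
    K,T=KT;d=T[:3,:3]@np.linalg.solve(K,[p[0],p[1],1]);return T[:3,3],d
def onplane(KT,p,z):
    o,d=ray(KT,p);return o+d*(z-o[2])/d[2]
def proj(KT,X):
    K,T=KT;c=T[:3,:3].T@(np.array(X)-T[:3,3]);u=K@c;return u[:2]/u[2]
def redmask(im):
    h=cv2.cvtColor(im,cv2.COLOR_RGB2HSV);return (((h[...,0]<8)|(h[...,0]>172))&(h[...,1]>150)&(h[...,2]>90)).astype(np.uint8)
E
python3 - <<'E'
from h import *
for n,b in(("scene",(195,180,320,280)),("side",(175,185,320,270))):
    im=cv2.imread(f"pics/{n}0.png")[:,:,::-1];C=cam(n)
    m=redmask(np.ascontiguousarray(im));x0,y0,x1,y1=b
    ys,xs=np.nonzero(m[y0:y1,x0:x1]);p=(xs.mean()+x0,ys.mean()+y0);print(n,len(xs),p,xs.min()+x0,xs.max()+x0,ys.min()+y0,ys.max()+y0,onplane(C,p,.073))
    cv2.imwrite(f"pics/{n}0c.png",cv2.resize(im[y0:y1,x0:x1],None,fx=5,fy=5,interpolation=cv2.INTER_CUBIC)[:,:,::-1])
E
```

```text
scene 77 (np.float64(236.75324675324674), np.float64(228.1948051948052)) 233 241 222 234 [0.463  0.3052 0.073 ]
side 93 (np.float64(219.49462365591398), np.float64(220.31182795698925)) 216 223 213 227 [0.4627 0.3048 0.073 ]
```

View pics/scene0c.png

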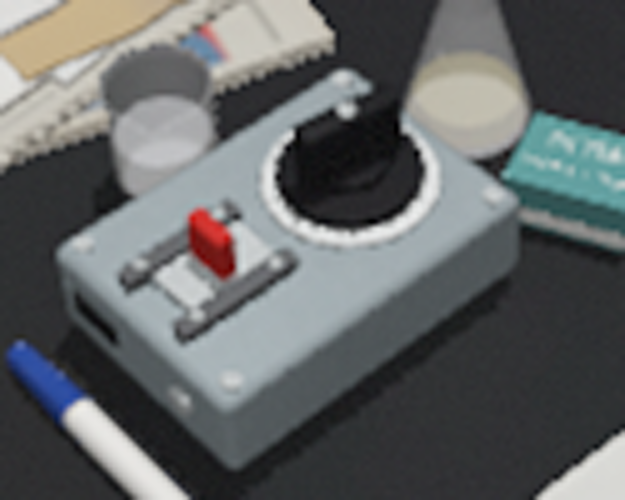

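The crop shows the housing's top corners at (207,230), (242,261), (299,221) and (265,195), and the white ring centre at about (265,216). The wing runs up to the right, from about (255,213) to (275,204). The beaker stands on the far-left side and the flask just behind the knob end.

```bash
python3 - <<'E'
from h import *
C=cam("scene")
for p,z in [((207,230),.056),((242,261),.056),((298.6,221),.056),((265,195),.056),((265.4,216),.057),((255,206),.1),((275,199.5),.1),((227,205),.0),((287,207),0),((311,215),.03)]: print(p,onplane(C,p,z))
o=bot.get_obs();print(R.from_quat(o['tool_rot'],scalar_first=True).as_matrix())
E
```

```text
(207, 230) [0.4147 0.3516 0.056 ]
(242, 261) [0.4332 0.2373 0.056 ]
(298.6, 221) [0.591 0.258 0.056]
(265, 195) [0.5765 0.3695 0.056 ]
(265.4, 216) [0.5394 0.3121 0.057 ]
(255, 206) [0.5165 0.3149 0.1   ]
(275, 199.5) [0.5623 0.3064 0.1   ]
(227, 205) [0.5104 0.4441 0.    ]
(287, 207) [0.6278 0.3518 0.    ]
(311, 215) [0.6406 0.2748 0.03  ]
[[-0.9001  0.4357 -0.0006]
 [ 0.4357  0.9001 -0.0013]
 [-0.0001 -0.0014 -1.    ]]
```

>>> move_arm --commands '[[[-0.035, -0.016, 0, 0, 0, 0, 0.085], [-0.035, -0.016, 0, 0, 0, 0, 0.085], [-0.035, -0.016, 0, 0, 0, 0, 0.085], [-0.035, -0.016, 0, 0, 0, 0, 0.085], [-0.035, -0.016, 0, 0, 0, 0, 0.085], [-0.035, -0.016, 0, 0, 0, 0, 0.06], [-0.035, -0.016, 0, 0, 0, 0, 0.05], [-0.035, -0.016, 0, 0, 0, 0, 0.05], [-0.035, -0.016, 0, 0, 0, 0, 0.05], [-0.034, -0.015, 0, 0, 0, 0, 0.05], [0, 0, 0, 0, 0, -8, 0.05], [0, 0, 0, 0, 0, -8, 0.05], [0, 0, 0, 0, 0, 0, 0.05], [0, 0, 0, 0, 0, 0, 0.05]]]'

```text
t: 1.9
eef_pos: [0.5388, 0.3124, 0.2311]
tool_rot: [-0.0, 0.087, 0.996, -0.0]
contact_force: [-0.6, 0.4, 1.1]
gripper_width: 0.584
grasp_force: 0.0
```

```bash
python3 - <<'E'
from h import *
o=bot.get_obs();im=imaging.read_camera("wrist");np.save("w1.npy",im);cv2.imwrite("pics/w1.png",im[:,:,::-1])
C=cam("wrist",o);print(o['eef_pos'],R.from_quat(o['tool_rot'],scalar_first=True).as_matrix(),o['gripper_width'],o['contact_force'],o['q'])
m=redmask(im);ys,xs=np.nonzero(m);print(len(xs),xs.mean(),ys.mean(),proj(C,[.463,.305,.073]),proj(C,[.5394,.3121,.1]))
E
```

```text
[0.5388 0.3124 0.2311] [[-0.9849  0.1732 -0.0003]
 [ 0.1732  0.9849 -0.0002]
 [ 0.0003 -0.0002 -1.    ]] 0.5840690475209981 [-0.6215  0.3932  1.1123] [-0.6799  0.3912  0.0718  1.6907 -0.0314  1.0612  0.7986]
363 258.495867768595 104.44077134986226 [252.4132 101.9901] [277.8175 200.6265]
```

View pics/w1.png

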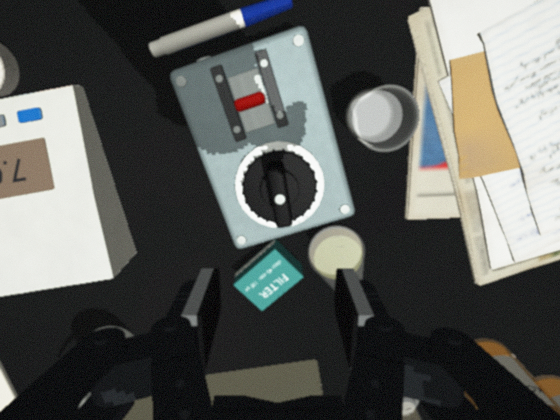

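The wrist view shows the tab at (258,104), the ring centre ~(279,186) and the wing running roughly from (274,165) to (283,225). The fingers point down the picture, so the wing is already almost across their closing line. I'll zoom in to refine.

```bash
python3 - <<'E'
from h import *
im=np.load("w1.npy")
c=im[135:240,220:345].astype(float);c=np.clip(255*(c/255)**.5,0,255).astype(np.uint8)
cv2.imwrite("pics/w1c.png",cv2.resize(c,None,fx=5,fy=5,interpolation=cv2.INTER_CUBIC)[:,:,::-1])
E
```

```text
(no output)
```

View pics/w1c.png

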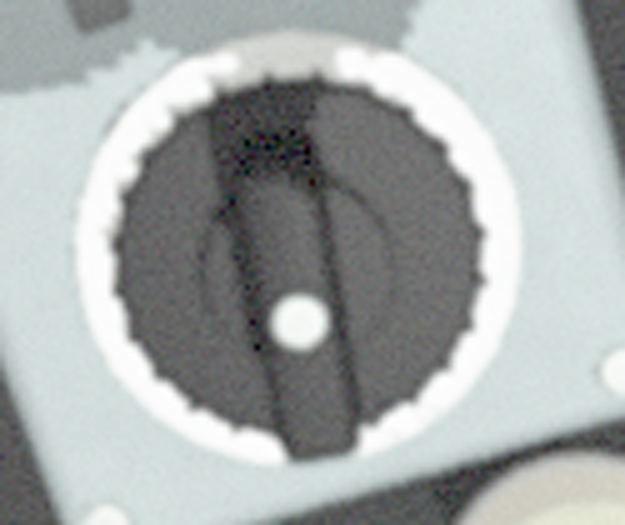

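The wing's top face runs along its midline from (275.8,172) to (284.2,226). The ring centre is at (279.6,185).

```bash
python3 - <<'E'
from h import *
from types import SimpleNamespace
o=bot.get_obs();C=cam("wrist",o)
a=onplane(C,(275.8,172),.1);b=onplane(C,(284.2,226),.1);k=onplane(C,(279.6,185),.058)
cs=[onplane(C,p,.056) for p in((172,78),(305,27),(355,208),(237,248))]
t=onplane(C,(258.5,104),.075)
az=lambda v:np.degrees(np.arctan2(v[1],v[0]))
print("wing",a,b,(a+b)/2,az(b-a),np.linalg.norm(b-a));print("ring",k,"tab",t,az(k-t),np.linalg.norm((k-t)[:2]))
for c in cs:print(c)
print(az(cs[3]-cs[0]),az(cs[2]-cs[1]))
E
```

```text
wing [0.5165 0.3146 0.1   ] [0.5614 0.3136 0.1   ] [0.539  0.3141 0.1   ] -1.3376184669752944 0.044907464964733364
ring [0.5376 0.3142 0.058 ] tab [0.4654 0.3096 0.075 ] 3.6115509064185423 0.07233456161743412
[0.4331 0.2421 0.056 ]
[0.4146 0.356  0.056 ]
[0.5716 0.3789 0.056 ]
[0.5921 0.2633 0.056 ]
7.5859412875630765 8.315644814351733
```

>>> move_arm --commands '[[[0.0005, 0.0012, 0, 0, 0, -8.7, 0.045], [0, 0, 0.03, 0, 0, 0, 0.045], [0, 0, 0.03, 0, 0, 0, 0.045], [0, 0, 0.03, 0, 0, 0, 0.045], [0, 0, 0.03, 0, 0, 0, 0.045], [0, 0, 0.02, 0, 0, 0, 0.045], [0, 0, 0.015, 0, 0, 0, 0.045], [0, 0, 0, 0, 0, 0, 0.045], [0, 0, 0, 0, 0, 0, 0.0], [0, 0, 0, 0, 0, 0, 0.0], [0, 0, 0, 0, 0, 0, 0.0], [0, 0, 0, 0, 0, 0, 0.0], [0, 0, 0, 0, 0, 0, 0.0], [0, 0, 0, 0, 0, 0, 0.0], [0, 0, 0, 0, 0, 0, 0.0]]]' --squeeze 40

```text
t: 3.82
eef_pos: [0.5394, 0.3143, 0.0775]
tool_rot: [0.001, 0.01, 1.0, 0.001]
contact_force: [-0.6, 0.3, 6.0]
gripper_width: 0.152
grasp_force: 41.4
```

```bash
cat > s.py <<'E'
from h import *
o=bot.get_obs();M=R.from_quat(o['tool_rot'],scalar_first=True).as_matrix()
print("t",round(o['t'],2),"p",o['eef_pos'],"yaz",round(np.degrees(np.arctan2(M[1,1],M[0,1])),2),"F",o['contact_force'],"T",o['torque'],"w",round(o['gripper_width']*85.4,1),"g",o['grasp_force'],"jt7",o['joint_torque'][6],"q7",o['q'][6])
E
python3 s.py
```

```text
t 3.83 p [0.5394 0.3143 0.0775] yaz 88.87 F [-0.6435  0.2743  5.9843] T [ 0.0032  0.1546 -0.0393] w 13.0 g 41.400548815727234 jt7 0.01299305004067719 q7 0.9419852942561082
```

>>> move_arm --commands '[[[0, 0, -0.0015, 0, 0, 0, 0.0], [0, 0, 0, 0, 0, 3, 0.0], [0, 0, 0, 0, 0, 3, 0.0], [0, 0, 0, 0, 0, 3, 0.0], [0, 0, 0, 0, 0, 3, 0.0], [0, 0, 0, 0, 0, 0, 0.0], [0, 0, 0, 0, 0, 0, 0.0]]]'

```text
t: 4.7
eef_pos: [0.5393, 0.3141, 0.0776]
tool_rot: [0.001, 0.114, 0.994, 0.0]
contact_force: [5.0, 3.5, -6.6]
gripper_width: 0.153
grasp_force: 40.0
```

```bash
python3 s.py
```

```text
t 4.7 p [0.5393 0.3141 0.0776] yaz 76.93 F [ 4.9751  3.4698 -6.5984] T [ 0.6273 -1.0443 -0.0548] w 13.0 g 40.0357711315155 jt7 0.06460985401645303 q7 0.7689150484355698
```

>>> move_arm --commands '[[[0, 0, 0, 0, 0, 1.5, 0.0], [0, 0, 0, 0, 0, 1.5, 0.0], [0, 0, 0, 0, 0, 0, 0.0], [0, 0, 0, 0, 0, 0, 0.0]]]'

```text
t: 5.2
eef_pos: [0.5393, 0.314, 0.0776]
tool_rot: [0.001, 0.14, 0.99, 0.0]
contact_force: [4.8, 3.2, -5.6]
gripper_width: 0.152
grasp_force: 40.0
```

```bash
python3 s.py
```

```text
t 5.2 p [0.5393 0.314  0.0776] yaz 73.92 F [ 4.7514  3.2353 -5.5831] T [ 0.5885 -1.0047 -0.0602] w 13.0 g 39.97821092605591 jt7 0.09426138829439878 q7 0.7255318474700023
```

>>> move_arm --commands '[[[0, 0, 0, 0, 0, 1.5, 0.0], [0, 0, 0, 0, 0, 1.5, 0.0], [0, 0, 0, 0, 0, 0, 0.0], [0, 0, 0, 0, 0, 0, 0.0]]]'

```text
t: 5.7
eef_pos: [0.5393, 0.314, 0.0776]
tool_rot: [0.001, 0.166, 0.986, 0.0]
contact_force: [4.5, 3.2, -6.0]
gripper_width: 0.155
grasp_force: 40.0
```

```bash
python3 s.py
```

```text
t 5.7 p [0.5393 0.314  0.0776] yaz 70.93 F [ 4.5059  3.1657 -6.0204] T [ 0.5224 -0.963  -0.0897] w 13.2 g 39.99418795108795 jt7 0.08599861292168498 q7 0.6822115639532241
```

>>> move_arm --commands '[[[0, 0, 0, 0, 0, 1.25, 0.0], [0, 0, 0, 0, 0, 1.25, 0.0], [0, 0, 0, 0, 0, 0, 0.0], [0, 0, 0, 0, 0, 0, 0.0]]]'

```text
t: 6.2
eef_pos: [0.5392, 0.314, 0.0776]
tool_rot: [0.001, 0.187, 0.982, 0.0]
contact_force: [4.6, 3.5, -7.0]
gripper_width: 0.152
grasp_force: 40.0
```

```bash
python3 s.py
```

```text
t 6.2 p [0.5392 0.314  0.0776] yaz 68.43 F [ 4.6406  3.4565 -7.0491] T [ 0.5176 -0.9651 -0.095 ] w 13.0 g 40.007609724998474 jt7 0.07352854125201702 q7 0.6460919818756017
```

>>> move_arm --commands '[[[0, 0, 0, 0, 0, 1.25, 0.0], [0, 0, 0, 0, 0, 1.25, 0.0], [0, 0, 0, 0, 0, 0, 0.0], [0, 0, 0, 0, 0, 0, 0.0]]]'

```text
t: 6.7
eef_pos: [0.5392, 0.3139, 0.0776]
tool_rot: [0.001, 0.209, 0.978, 0.0]
contact_force: [3.1, 3.3, -6.3]
gripper_width: 0.157
grasp_force: 40.0
```

```bash
python3 s.py
```

```text
t 6.7 p [0.5392 0.3139 0.0776] yaz 65.93 F [ 3.0897  3.3417 -6.3423] T [ 0.5538 -0.9209 -0.1009] w 13.4 g 40.02358675003052 jt7 0.07511351024731994 q7 0.6100681093259006
```

>>> move_arm --commands '[[[0, 0, 0, 0, 0, 1.25, 0.0], [0, 0, 0, 0, 0, 1.25, 0.0], [0, 0, 0, 0, 0, 0, 0.0], [0, 0, 0, 0, 0, 0, 0.0]]]'

```text
t: 7.2
eef_pos: [0.5392, 0.3139, 0.0776]
tool_rot: [0.0, 0.23, 0.973, 0.0]
contact_force: [4.2, 2.9, -6.3]
gripper_width: 0.156
grasp_force: 40.0
```

```bash
python3 s.py
```

```text
t 7.2 p [0.5392 0.3139 0.0776] yaz 63.42 F [ 4.2135  2.8658 -6.3166] T [ 0.472  -1.0018  0.0023] w 13.3 g 40.00595569610596 jt7 0.07025512168183923 q7 0.5739694993013865
```

>>> move_arm --commands '[[[0, 0, 0, 0, 0, 1.25, 0.0], [0, 0, 0, 0, 0, 1.25, 0.0], [0, 0, 0, 0, 0, 0, 0.0], [0, 0, 0, 0, 0, 0, 0.0]]]'

```text
t: 7.7
eef_pos: [0.5392, 0.3138, 0.0776]
tool_rot: [0.0, 0.251, 0.968, 0.0]
contact_force: [4.4, 2.5, -5.9]
gripper_width: 0.151
grasp_force: 40.0
```

```bash
python3 s.py
```

```text
t 7.7 p [0.5392 0.3138 0.0776] yaz 60.92 F [ 4.3774  2.4526 -5.938 ] T [ 0.4667 -1.0021 -0.1384] w 12.9 g 40.02271234989166 jt7 0.08972649928182364 q7 0.537885253212123
```

>>> move_arm --commands '[[[0, 0, 0, 0, 0, 1.25, 0.0], [0, 0, 0, 0, 0, 1.25, 0.0], [0, 0, 0, 0, 0, 0, 0.0], [0, 0, 0, 0, 0, 0, 0.0]]]'

```text
t: 8.2
eef_pos: [0.5392, 0.3138, 0.0776]
tool_rot: [0.0, 0.272, 0.962, 0.0]
contact_force: [5.1, 2.9, -5.2]
gripper_width: 0.158
grasp_force: 40.0
```

```bash
python3 s.py
```

```text
t 8.2 p [0.5392 0.3138 0.0776] yaz 58.4 F [ 5.0994  2.8916 -5.2343] T [ 0.4683 -0.9615 -0.1549] w 13.5 g 40.01575469970703 jt7 0.14686467591673136 q7 0.5017030331362481
```

>>> move_arm --commands '[[[0, 0, 0, 0, 0, 1.25, 0.0], [0, 0, 0, 0, 0, 1.25, 0.0], [0, 0, 0, 0, 0, 0, 0.0], [0, 0, 0, 0, 0, 0, 0.0]]]'

```text
t: 8.7
eef_pos: [0.5391, 0.3137, 0.0776]
tool_rot: [0.0, 0.293, 0.956, 0.0]
contact_force: [4.7, 2.7, -5.9]
gripper_width: 0.157
grasp_force: 40.0
```

```bash
python3 s.py
```

```text
t 8.7 p [0.5391 0.3137 0.0776] yaz 55.87 F [ 4.6588  2.6753 -5.8663] T [ 0.3935 -0.9944 -0.3028] w 13.4 g 40.02631187438965 jt7 0.2413757611066103 q7 0.46550178749403126
```

>>> move_arm --commands '[[[0, 0, 0, 0, 0, 0.6, 0.0], [0, 0, 0, 0, 0, 0.6, 0.0], [0, 0, 0, 0, 0, 0, 0.0], [0, 0, 0, 0, 0, 0, 0.0]]]'

```text
t: 9.2
eef_pos: [0.5391, 0.3137, 0.0776]
tool_rot: [0.0, 0.303, 0.953, 0.0]
contact_force: [5.2, 2.8, -6.0]
gripper_width: 0.153
grasp_force: 40.0
```

```bash
python3 s.py
```

```text
t 9.2 p [0.5391 0.3137 0.0776] yaz 54.68 F [ 5.1702  2.7648 -5.9859] T [ 0.3908 -1.0049 -0.2391] w 13.1 g 40.041900873184204 jt7 0.2300345990806818 q7 0.448278241749281
```

>>> move_arm --commands '[[[0, 0, 0, 0, 0, 0.6, 0.0], [0, 0, 0, 0, 0, 0.6, 0.0], [0, 0, 0, 0, 0, 0, 0.0], [0, 0, 0, 0, 0, 0, 0.0]]]'

```text
t: 9.7
eef_pos: [0.5391, 0.3137, 0.0777]
tool_rot: [0.0, 0.313, 0.95, 0.0]
contact_force: [4.0, 2.3, -5.9]
gripper_width: 0.154
grasp_force: 40.0
```

```bash
python3 s.py
```

```text
t 9.7 p [0.5391 0.3137 0.0777] yaz 53.48 F [ 3.9956  2.299  -5.9324] T [ 0.4152 -1.0618 -0.1894] w 13.2 g 39.96989071369171 jt7 0.17870830837637186 q7 0.43092845913735345
```

>>> move_arm --commands '[[[0, 0, 0, 0, 0, 0.6, 0.0], [0, 0, 0, 0, 0, 0.4, 0.0], [0, 0, 0, 0, 0, 0, 0.0], [0, 0, 0, 0, 0, 0, 0.0]]]'

```text
t: 10.2
eef_pos: [0.5391, 0.3137, 0.0776]
tool_rot: [0.0, 0.321, 0.947, 0.0]
contact_force: [3.6, 2.2, -5.3]
gripper_width: 0.157
grasp_force: 40.0
```

```bash
python3 s.py
```

```text
t 10.2 p [0.5391 0.3137 0.0776] yaz 52.5 F [ 3.5714  2.2177 -5.3275] T [ 0.3891 -1.062  -0.0999] w 13.4 g 39.98257040977478 jt7 0.030708691338077188 q7 0.4168168457406192
```

>>> move_arm --commands '[[[0, 0, 0, 0, 0, 0.6, 0.0], [0, 0, 0, 0, 0, 0.4, 0.0], [0, 0, 0, 0, 0, 0, 0.0], [0, 0, 0, 0, 0, 0, 0.0]]]'

```text
t: 10.7
eef_pos: [0.5391, 0.3137, 0.0777]
tool_rot: [0.0, 0.329, 0.944, 0.0]
contact_force: [4.6, 1.7, -6.5]
gripper_width: 0.152
grasp_force: 40.0
```

```bash
python3 s.py
```

```text
t 10.7 p [0.5391 0.3137 0.0777] yaz 51.53 F [ 4.5927  1.6883 -6.527 ] T [ 0.4169 -1.0864  0.1075] w 13.0 g 40.04510164260864 jt7 -0.10873787105083466 q7 0.40269366116856753
```

The torque has gone from forward pull to pull-back, so the notch centre is at about yaz 52–52.8 and the knob is less than 1° past it. I'll release, lift and look again from behind the bolt.

>>> move_arm --commands '[[[0, 0, 0, 0, 0, -0.4, 0.0], [0, 0, 0, 0, 0, 0, 0.045], [0, 0, 0, 0, 0, 0, 0.045], [0, 0, 0, 0, 0, 0, 0.045], [0, 0, -0.02, 0, 0, 0, 0.045], [0, 0, -0.03, 0, 0, 0, 0.045], [0, 0, -0.05, 0, 0, 0, 0.045], [0, 0, -0.05, 0, 0, 0, 0.045], [0, 0, 0, 0, 0, -9.1, 0.0], [0, 0, 0, 0, 0, -9.1, 0.0], [0, 0, 0, 0, 0, -9.1, 0.0], [0, 0, 0, 0, 0, -9.1, 0.0], [0, 0, 0, 0, 0, -9.1, 0.0], [0.035, 0, 0, 0, 0, 0, 0.0], [0.035, 0, 0, 0, 0, 0, 0.0], [0.035, 0, 0, 0, 0, 0, 0.0], [0, 0, 0, 0, 0, 0, 0.0], [0, 0, 0, 0, 0, 0, 0.0], [0, 0, 0, 0, 0, 0, 0.0]]]'

```text
t: 13.08
eef_pos: [0.4356, 0.3002, 0.2283]
tool_rot: [0.001, -0.064, 0.998, 0.0]
contact_force: [-0.7, 0.0, -0.4]
gripper_width: -0.002
grasp_force: 0.0
```

```bash
python3 s.py; python3 - <<'E'
from h import *
o=bot.get_obs();im=imaging.read_camera("wrist");np.save("w2.npy",im);cv2.imwrite("pics/w2.png",im[:,:,::-1])
C=cam("wrist",o);m=redmask(im);ys,xs=np.nonzero(m);print(len(xs),xs.mean(),ys.mean(),xs.min(),xs.max(),ys.min(),ys.max(),onplane(C,(xs.mean(),ys.mean()),.073))
E
```

```text
t 13.07 p [0.4356 0.3002 0.2283] yaz 97.32 F [-0.7294  0.0087 -0.4186] T [-0.0226  0.0084 -0.0183] w -0.2 g 0.0 jt7 0.002059811449726112 q7 0.9889518347738444
360 281.75555555555553 225.17777777777778 264 422 214 301 [0.4652 0.3075 0.073 ]
```

View pics/w2.png

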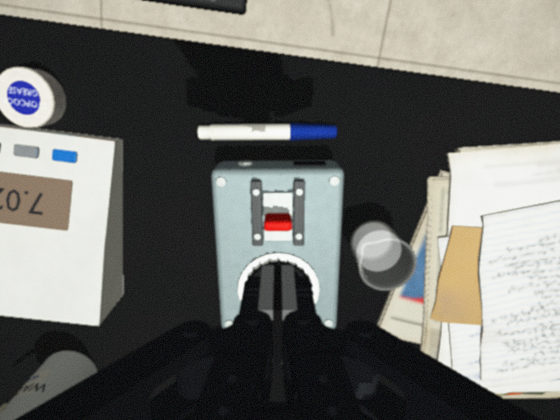

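The view shows the tab centred at about (278,222) on the rails' midline (277), lined up with the tool. There is about 11 mm of clearance behind the tab. I'll descend with closed fingers and then advance gently.

>>> move_arm --commands '[[[0, 0, 0.04, 0, 0, 0, 0], [0, 0, 0.04, 0, 0, 0, 0], [0, 0, 0.04, 0, 0, 0, 0], [0, 0, 0.02, 0, 0, 0, 0], [0, 0, 0.015, 0, 0, 0, 0], [0, 0, 0.005, 0, 0, 0, 0], [0, 0, 0, 0, 0, 0, 0], [0, 0, 0, 0, 0, 0, 0]]]'

```text
t: 14.12
eef_pos: [0.4351, 0.3006, 0.0686]
tool_rot: [0.001, -0.064, 0.998, 0.0]
contact_force: [-0.2, -0.4, 0.0]
gripper_width: 0.003
grasp_force: 0.0
```

```bash
python3 s.py; python3 - <<'E'
from h import *
im=imaging.read_camera("scene");cv2.imwrite("pics/s3.png",cv2.resize(im[150:290,180:330],None,fx=4,fy=4,interpolation=cv2.INTER_CUBIC)[:,:,::-1])
E
```

```text
t 14.12 p [0.4351 0.3006 0.0686] yaz 97.36 F [-0.1696 -0.3833  0.0367] T [ 0.0055 -0.0613 -0.0282] w 0.2 g 0.0 jt7 0.00013367329302127473 q7 0.9972651113948227
```

View pics/s3.png

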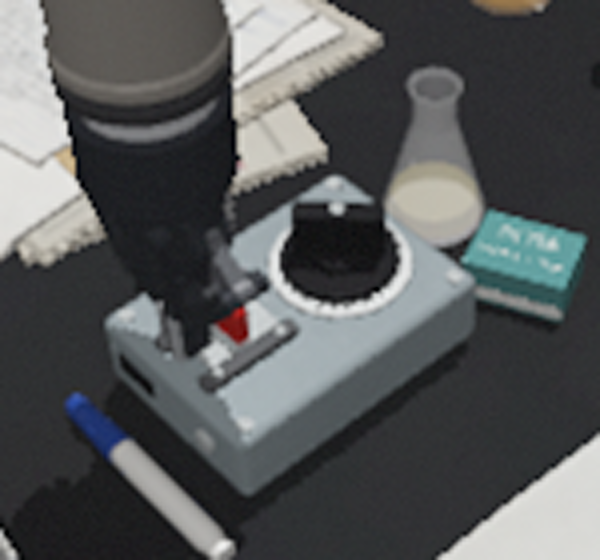

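The knob stays turned, with its wing at crop (338,210), and the fingers stand behind the tab with a visible gap. Now I'll advance and watch the force.

>>> move_arm --commands '[[[-0.004, 0, 0, 0, 0, 0, 0], [-0.004, 0, 0, 0, 0, 0, 0], [-0.002, 0, 0, 0, 0, 0, 0], [-0.001, 0, 0, 0, 0, 0, 0], [0, 0, 0, 0, 0, 0, 0]]]'

```text
t: 14.8
eef_pos: [0.4454, 0.3016, 0.0677]
tool_rot: [-0.0, -0.064, 0.998, -0.0]
contact_force: [-0.3, 0.2, 0.4]
gripper_width: 0.001
grasp_force: 0.0
```

>>> move_arm --commands '[[[-0.001, 0, 0, 0, 0, 0, 0], [-0.001, 0, 0, 0, 0, 0, 0], [0, 0, 0, 0, 0, 0, 0]]]'

```text
t: 15.18
eef_pos: [0.4471, 0.3018, 0.0677]
tool_rot: [-0.0, -0.064, 0.998, -0.0]
contact_force: [-1.8, 0.1, 1.1]
gripper_width: -0.002
grasp_force: 0.7
```

>>> move_arm --commands '[[[-0.001, 0, 0, 0, 0, 0, 0], [-0.001, 0, 0, 0, 0, 0, 0], [0, 0, 0, 0, 0, 0, 0]]]'

```text
t: 15.55
eef_pos: [0.4495, 0.3022, 0.0678]
tool_rot: [0.0, -0.064, 0.998, 0.0]
contact_force: [-0.2, -0.4, -0.4]
gripper_width: -0.005
grasp_force: 0.6
```

>>> move_arm --commands '[[[-0.001, 0, 0, 0, 0, 0, 0], [-0.001, 0, 0, 0, 0, 0, 0], [0, 0, 0, 0, 0, 0, 0]]]'

```text
t: 15.92
eef_pos: [0.4515, 0.3024, 0.0678]
tool_rot: [0.0, -0.064, 0.998, 0.0]
contact_force: [-1.1, 0.1, -0.3]
gripper_width: -0.002
grasp_force: 0.5
```

>>> move_arm --commands '[[[-0.001, 0, 0, 0, 0, 0, 0], [-0.001, 0, 0, 0, 0, 0, 0], [0, 0, 0, 0, 0, 0, 0]]]'

```text
t: 16.3
eef_pos: [0.4535, 0.3027, 0.0678]
tool_rot: [0.0, -0.064, 0.998, 0.0]
contact_force: [-0.2, 0.5, -0.2]
gripper_width: 0.001
grasp_force: 0.5
```

About 6 mm past contact there is no spring build-up, so the nose has entered the notch. Continuing home.

>>> move_arm --commands '[[[-0.0015, 0, 0, 0, 0, 0, 0], [-0.0015, 0, 0, 0, 0, 0, 0], [-0.0015, 0, 0, 0, 0, 0, 0], [-0.0015, 0, 0, 0, 0, 0, 0], [-0.0015, 0, 0, 0, 0, 0, 0], [0, 0, 0, 0, 0, 0, 0]]]'

```text
t: 17.05
eef_pos: [0.4611, 0.3036, 0.0678]
tool_rot: [0.0, -0.064, 0.998, 0.0]
contact_force: [-1.8, 0.3, 0.0]
gripper_width: 0.002
grasp_force: 0.4
```

>>> move_arm --commands '[[[-0.001, 0, 0, 0, 0, 0, 0], [-0.001, 0, 0, 0, 0, 0, 0], [-0.001, 0, 0, 0, 0, 0, 0], [0, 0, 0, 0, 0, 0, 0]]]'

```text
t: 17.55
eef_pos: [0.464, 0.304, 0.0679]
tool_rot: [0.0, -0.064, 0.998, 0.0]
contact_force: [-1.2, -0.0, -0.3]
gripper_width: 0.003
grasp_force: 0.5
```

>>> move_arm --commands '[[[-0.001, 0, 0, 0, 0, 0, 0], [0, 0, 0, 0, 0, 0, 0]]]'

```text
t: 17.8
eef_pos: [0.4649, 0.3041, 0.0678]
tool_rot: [0.0, -0.064, 0.998, 0.0]
contact_force: [-1.9, 0.2, -0.6]
gripper_width: -0.002
grasp_force: 0.5
```

>>> move_arm --commands '[[[-0.001, 0, 0, 0, 0, 0, 0], [0, 0, 0, 0, 0, 0, 0]]]'

```text
t: 18.05
eef_pos: [0.4659, 0.3043, 0.0678]
tool_rot: [0.0, -0.064, 0.998, 0.0]
contact_force: [-0.7, 0.7, -0.3]
gripper_width: 0.002
grasp_force: 0.6
```

>>> move_arm --commands '[[[-0.001, 0, 0, 0, 0, 0, 0], [0, 0, 0, 0, 0, 0, 0]]]'

```text
t: 18.3
eef_pos: [0.4661, 0.3043, 0.0678]
tool_rot: [-0.001, -0.064, 0.998, -0.0]
contact_force: [-4.4, -0.2, 3.0]
gripper_width: 0.005
grasp_force: 2.4
```

>>> move_arm --commands '[[[-0.001, 0, 0, 0, 0, 0, 0], [0, 0, 0, 0, 0, 0, 0]]]'

```text
t: 18.55
eef_pos: [0.4661, 0.3043, 0.0676]
tool_rot: [-0.001, -0.065, 0.998, -0.0]
contact_force: [-7.6, -0.5, 5.1]
gripper_width: 0.001
grasp_force: 3.7
```

>>> move_arm --commands '[[[-0.0005, 0, 0, 0, 0, 0, 0], [0, 0, 0, 0, 0, 0, 0]]]'

```text
t: 18.8
eef_pos: [0.4661, 0.3043, 0.0676]
tool_rot: [-0.002, -0.065, 0.998, -0.001]
contact_force: [-8.4, -0.6, 7.4]
gripper_width: 0.002
grasp_force: 4.4
```

Hard stop reached, about 20 mm from first contact. I'll back off, lift clear and check.

>>> move_arm --commands '[[[0.005, 0, 0, 0, 0, 0, 0], [0.01, 0, 0, 0, 0, 0, 0], [0, 0, -0.02, 0, 0, 0, 0], [0, 0, -0.04, 0, 0, 0, 0], [0, 0, -0.05, 0, 0, 0, 0], [0, 0, -0.05, 0, 0, 0, 0], [0.04, 0, 0, 0, 0, 0, 0], [0.04, 0, 0, 0, 0, 0, 0], [0, 0, 0, 0, 0, 0, 0], [0, 0, 0, 0, 0, 0, 0]]]'

```text
t: 20.05
eef_pos: [0.3747, 0.2925, 0.2281]
tool_rot: [0.001, -0.064, 0.998, 0.0]
contact_force: [-0.0, -0.5, 1.0]
gripper_width: -0.002
grasp_force: 0.0
```

```bash
python3 s.py; python3 - <<'E'
from h import *
im=imaging.read_camera("scene");cv2.imwrite("pics/s4.png",cv2.resize(im[150:290,180:330],None,fx=4,fy=4,interpolation=cv2.INTER_CUBIC)[:,:,::-1])
E
```

```text
t 20.05 p [0.3747 0.2925 0.2281] yaz 97.36 F [-0.0154 -0.5238  0.9772] T [ 0.0037 -0.0512 -0.0169] w -0.2 g 0.0 jt7 -0.013767239288426936 q7 0.9073365662675054
```

View pics/s4.png

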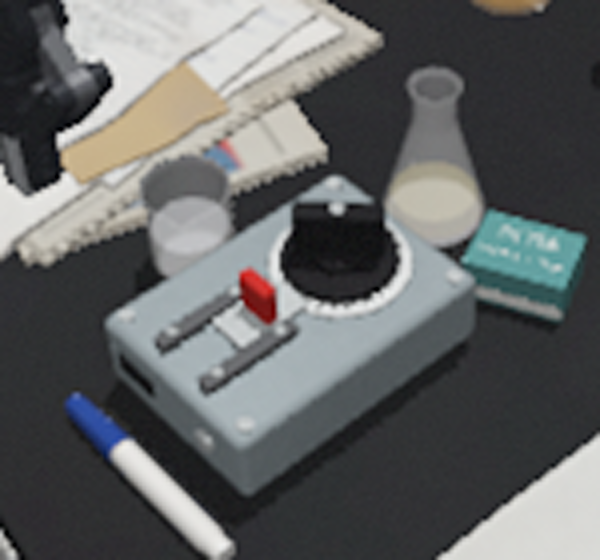

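The tab now sits next to the knob at crop (257,297), the knob is unchanged, and the beaker, flask, carton and pen stand where they were.

```bash
python3 -c "
from station import bot
print(bot.hand_in())"
```

```text
the job is handed in; nothing more can be done
None
```

The job is handed in: the knob rests in its index notch, the bolt is at its hard stop (about 20 mm of travel), and the beaker, flask, carton and pen were not moved.

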